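# Loosen the knurled nut two turns and slide the clamp strap back

## Robot

A 6-joint arm with a two-finger parallel gripper is mounted at the origin on a cart in front of the work surface, level with it; the furniture and walls round the work are solid. World frame = base frame: x ahead of the robot, y to its left, z up, the work surface at z = 0. Lengths are in m, angles in rad, forces in N, time in s.
With the tool pointing down it reaches from about 0.25 to 0.8 m from the base axis. Payload 3.9 kg.
Tool frame: the origin (TCP) lies on the centre line of the jaws, within the pads' length; the fingertips stand 19 mm ahead of it and the grasp point (between the pads) is the TCP; z points along the fingers, y is the line along which they close (so a half turn about z gives the same grasp; the last joint's range is limited). The gripper opens to 85 mm and grips with 20 to 120 N. Pads are 22 mm wide; open, the fingers measure 114 mm over their backs; the gripper's body (76 mm by 85 mm) begins 54 mm behind the grasp point. The pads swing forward as they close: fully open they stand 13 mm farther back than shut.
Start: joints at [-1.288, 0.26, -0.138, 1.173, 0, 1.571], TCP at [0.146, -0.504, 0.25] pointing down, gripper open.
Joint ranges: [-2.78, 2.78], [-0.83, 1.72], [-1.28, 1.37], [-1.9, 2.12], [-1.57, 1.48], [-3.14, 3.14]. Speed limits (rad/s): [2.57, 2.57, 3.14, 3.14, 3.14, 3.14].

## Interface

Orientations are given as a rotation vector (axis times angle).
In Python, from bench import robot, eyes gives the robot as it stands.
- The arm moves only by the tool jog_arm, never from a script. Its arguments are lists of equal length, an entry for each row: "grip": the gripper command: -1 is fully open, 1 is shut, values between are in proportion; "linear": the shift along the world's x, y, z as a fraction of full scale, a list of three; "twist": the turn, a rotation vector about the world's x, y, z as a fraction of full scale, a list of three. A call has exactly 8 rows; each row shifts and turns the commanded pose from where the row before left it; what a row does not reach is not made up. Full scale, the value 1, is 30 mm for a shift and 5 degrees for a turn. A row lasts 1/12 s, in which the tool goes at most 41.7 mm and 7.16 degrees, less where a joint would pass 70% of its speed; a pose out of reach is approached as far as the arm can. A call with a number of a shift or a turn outside -1 to 1 is refused whole. A call with a gripper value outside its range is refused whole. The fingers move at their own pace and stop on an object; the grip force is fixed at half the most. Time passes only in rows, so rows that do not move let the fingers close, or fill a call up. It gives the time, the measured TCP pose, the force, the opening and the grip force at its end, in the units of the state.
- robot.sense(): the state, without advancing time (a new reading comes with each control period).
- eyes.capture(name): name is "scene" or "top" or "wrist"; returns the picture (400x640x3 uint8, blue, green, red); there is no depth.
- eyes.camera_params(name): a dict with "fx", "fy", "cx", "cy" (pixels), "k1" (the pictures are not rectified: a ray, as slopes to the right and down, at radius r is drawn at 1 + k1 r^2 times it, then the intrinsics apply), "R" (3x3) and "t" (3): a world point X has camera coordinates R X + t. Camera axes: x right, y down, z forward; pixel columns grow to the right and rows downward; lengths in m; the calibration is good to about 2 mm. A picture is of the moment at which its call begins: read the wrist's pose just before it. camera_params takes no time and is no camera call; for the wrist camera it gives the pose at the moment of the call.
- robot.sign_off(): hands the job in; it is judged then, once.
The state is a dict: "time_s": time; "qpos": joint angles; "joint_velocities": joint speeds; "effort": joint torques, N m; "ee_pos": TCP position; "ee_rot": TCP orientation; "force": force on the tool from outside, world axes, zero at the start; "torque": the same for the moment, N m; "opening": opening from 0.0 (shut) to 1.0 (fully open); "gripper_force": force on a finger pad.
Only numpy, scipy, OpenCV 4.12 (cv2) and the standard library are available. Lean on these libraries where they do the work, as an engineer would, in place of code of your own. Each camera call takes 0.05 s, during which the arm holds its last target. There are 200 camera calls.

## Task

The stone bar in the clamping fixture has to be freed, using only the fingertips of the closed gripper: grasp, pinch and lift nothing. First roll the big knurled nut with a fingertip drawn across its ribbed rim, stroke after stroke or round and round, until the nut has been loosened by two full turns anticlockwise seen from above (not more or less than that by over a quarter turn), so that it rises out of its seat. Then push the upturned tab of the strap towards the nut until the strap is right back, well clear of the stone bar; leave the bar lying in its nest and the things round the fixture where they are.

Things in the scene. Friction and masses are not known exactly. Their poses are not given: they have to be found in the camera images.
- nut_mid (a point): centre, half-way up, of the knurled nut: dark steel, upright axis, rim 80 mm across over its 24 round ribs (3 mm radius, 2 mm proud), 20 mm high, z = 52 to 72 mm when tight. A 10 mm stud stands through it to z = 84 mm. The point rises with the nut, 2 mm a turn, and its axes turn with it. The rim overhangs the 36 mm wide strap (top z = 46.5 mm) by 22 mm each side.
- nut_pip (a point): top of a raised bright steel pip, 7 mm across, on the nut's top face 29 mm from the axis; at the start it always lies on the side of the tab, over the strap's middle line, so it shows the turns
- nut (a joint): rotation of the nut, rad: 0 at the start (tight; cannot go below), grows anticlockwise seen from above (loosening); two full turns are 12.57. Light friction (0.06 Nm): it stays where it is left. A fingertip pressed lightly (5 to 20 N) on the ribs and drawn along the rim carries it; it may slip over some ribs.
- tab (a point): middle of the strap's upturned steel tab: 36 mm wide (y), 6 mm thick (x, along the strap, away from the nut), from z = 46.5 to 68 mm; 79 mm from the nut's axis at the start, its outer face at 82 mm; after 30 mm of travel its inner face is 6 mm from the ribs. The stone bar lies under and beyond the outer face, top at z = 36 mm: push there with the tips above it.
- strap (a joint): travel of the strap, m: 0 at the start (nose over the bar), grows as it slides towards the nut and the heel, stop at 0.032. Friction 1.5 N. A square washer that rises with the nut sits between lips on the strap and holds it (1 to 4 mm of play under force) while the nut is tight; from 1.75 turns on the strap slides freely.
- fixture: aluminium base plate of the clamping fixture, fixed, 215 mm long (x, along the strap, tab and bar at +x, heel at -x), 100 mm wide (y), 14 mm thick; origin under the stud, on the table; z up
- bar_mid (a point): centre of the cream stone bar, 24x82x22 mm, lying across the strap in a nest of 6 mm ledges, 76 mm from the nut's axis, top at z = 36 mm; loose, to be left lying
- stone_bar: the same stone bar; origin at the centre of its underside, its length along y
- wedge: spare packing wedge of dark wood, 64x10x20 mm, lying beside the fixture (origin: centre of its underside); bystander
- boxwood: boxwood blank, 16x56x16 mm, lying beside the fixture (origin: centre of its underside); bystander
- seal_standing: cream stone seal blank standing on end, 19x19x56 mm (origin: centre of its underside); bystander
- pencil: pencil, 142 mm long, 7 mm thick, lying beside the fixture (origin: centre of its underside); bystander
- loupe: black loupe, 38 mm across, 30 mm high (origin: centre of its underside); bystander
- hammer: small hammer, 50x170x25 mm, lying beyond the heel end of the fixture (origin: centre of its underside); bystander
Things that resemble listed ones, but are neither listed nor needed, are in the scene too. There is more than one size of the fixture; the one meant has the size given above.

How it is judged:
On the way, in this order (a step that is already met when the one before it is completed fails the run):
1. the nut is loosened by two full turns (within a quarter turn), the strap still forward (value of joint nut between 10.996 and 14.137 rad and value of joint strap below 0.006 m), for 0.2 s.
2. the strap is pushed back by at least 25 mm (value of joint strap above 0.025 m), for 0.2 s.
At the end, for the whole second after the job is handed in: The nut stands two full turns (within a quarter turn) anticlockwise from tight, the strap is back by at least 25 mm of its 32 mm, both at rest, and the stone bar lies in its nest within 8 mm of where it was (value of joint nut between 10.996 and 14.137 rad and velocity of joint nut between -0.05 and 0.05 rad/s and value of joint strap above 0.025 m and velocity of joint strap below 0.005 m/s and distance of bar_mid from where it was at the start of the episode below 0.008 m and linear speed of stone_bar below 0.02 m/s); the robot touches nothing.
It fails at once if the nut is unscrewed more than two and a half turns (value of joint nut above 15.708 rad).
It fails at once if the nut is taken between the fingers (horizontal distance between the grasp point and nut_mid below 0.025 m and z of the grasp point in the frame of nut_mid below 0.02 m).
It fails at once if the tab is taken between the fingers (x of the grasp point in the frame of tab between -0.004 and 0.004 m and y of the grasp point in the frame of tab between -0.02 and 0.02 m and z of the grasp point in the frame of tab below 0.022 m).
It fails at once if the stone bar is lifted or pushed out of its nest (distance of bar_mid from where it was at the start of the episode above 0.01 m).
It fails at once if a thing beside the fixture is moved by more than 15 mm (distance of any of wedge, boxwood, seal_standing, pencil, loupe, hammer from where it was at the start of the episode above 0.015 m).
It also fails if it takes over 64 s, if anything falls off the work surface, if the arm or the gripper's body presses on something with over 40 N, if the wrist force passes 120 N, or if a joint passes its speed limit or range.

## Working session

There is one attempt and no reset: what is moved stays moved. The work goes in short steps, Python scripts to look and compute and a tool call to move; the robot and the scene stay as the last step left them, time stands still between calls to the robot, and variables do not carry over. Pictures are saved under pics/ and viewed, at most 10 in all, crops included, and the job is handed in when it is done.

Besides the shell and the picture viewer there is one more tool, called after "Request:" by a JSON object that holds its "method" and its "body", one argument or row to a line. jog_arm: Moves the arm, as the interface text tells. Its arguments: {"type":"object","properties":{"grip":{"type":"array","items":{"type":"number"}},"linear":{"type":"array","items":{"type":"array","items":{"type":"number"}}},"twist":{"type":"array","items":{"type":"array","items":{"type":"number"}}}},"required":["grip","linear","twist"]}

```bash
ls; mkdir -p pics
python3 - <<'E'
from bench import robot, eyes
import cv2
s=robot.sense(); print(s)
for n in("scene","top"):
    cv2.imwrite(f"pics/{n}0.png",eyes.capture(n))
    print(n,eyes.camera_params(n))
E
```

```text
pics
{'time_s': 0.0, 'qpos': array([-1.28802541e+00,  2.60680988e-01, -1.39335889e-01,  1.17269646e+00,
       -8.88051696e-06,  1.57081058e+00]), 'joint_velocities': array([-1.11500519e-03,  7.39025118e-04, -1.18329350e-03,  3.35242930e-05,
       -7.71114218e-04, -3.69390561e-04]), 'effort': array([-1.84398508e-03, -4.05675530e+01,  2.53924048e+01,  1.86956010e-02,
       -1.29569967e-04,  2.58295060e-06]), 'ee_pos': array([ 0.1463074 , -0.50355112,  0.249479  ]), 'ee_rot': array([-3.10837036e+00, -4.42407754e-01,  4.37895165e-04]), 'force': array([-0.0852933 ,  0.5597584 ,  0.57378694]), 'torque': array([ 0.01270359,  0.04436562, -0.02332621]), 'gripper_force': 0.0, 'opening': 1.0047632643043498}
scene {'fx': 439.9028668727574, 'fy': 439.9028668727574, 'cx': 318.82358220552896, 'cy': 208.86453123764167, 'k1': -0.035930622038738556, 'R': array([[ 0.53778084, -0.84297116, -0.0138341 ],
       [-0.4750264 , -0.28940931, -0.83101875],
       [ 0.69652113,  0.45347753, -0.55607234]]), 't': array([-0.34304246,  0.29489081,  0.53853346])}
top {'fx': 381.47044089131623, 'fy': 381.47044089131623, 'cx': 321.9939103332193, 'cy': 199.62980763138864, 'k1': -0.09005041557739459, 'R': array([[-0.02774871, -0.99939228, -0.02109686],
       [-0.99201262,  0.03012948, -0.12248749],
       [ 0.12304869,  0.01752948, -0.9922458 ]]), 't': array([-0.04600524,  0.54587242,  0.88471305])}
```

View pics/top0.png

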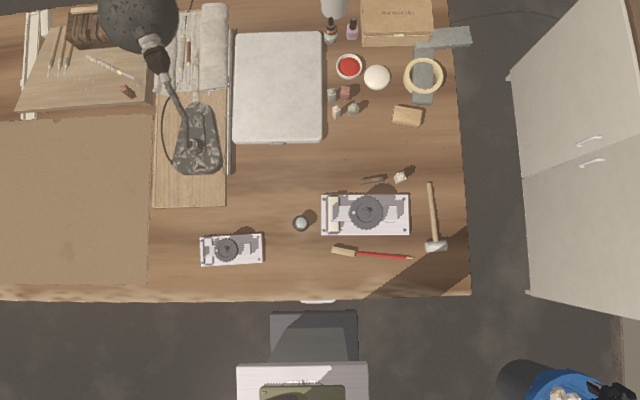

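View pics/scene0.png

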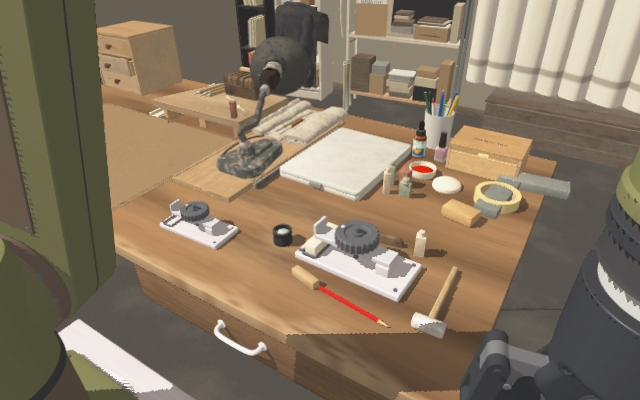

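The listed fixture is the larger one, with the nut near (367,213) in the top view, tab and bar to its left, heel to its right. The wedge, seal, pencil, loupe, hammer and boxwood lie close around it.

```bash
cat > h.py <<'E'
import numpy as np, cv2
from bench import robot, eyes
def ray(n,uv,P=None):
    P=P or eyes.camera_params(n)
    K=np.array([[P['fx'],0,P['cx']],[0,P['fy'],P['cy']],[0,0,1.]])
    s=cv2.undistortPoints(np.array([[uv]],float),K,np.array([P['k1'],0,0,0.]))[0,0]
    R,t=np.array(P['R']),np.array(P['t'])
    return -R.T@t, R.T@np.array([s[0],s[1],1])
def at(n,uv,z,P=None):
    c,d=ray(n,uv,P); return c+d*(z-c[2])/d[2]
def pix(n,X,P=None):
    P=P or eyes.camera_params(n)
    K=np.array([[P['fx'],0,P['cx']],[0,P['fy'],P['cy']],[0,0,1.]])
    R,t=np.array(P['R']),np.array(P['t'])
    return cv2.projectPoints(np.array([X],float).reshape(-1,1,3),cv2.Rodrigues(R)[0],t,K,np.array([P['k1'],0,0,0.]))[0].reshape(-1,2)
E
python3 - <<'E'
from h import *
for uv,z in (((367,212),.072),((365,212),.072),((410,193),.014),((411,235),.014),((321,237),.014),((321,195),.014)): print(uv,at("top",uv,z).round(4))
im=cv2.imread("pics/top0.png")[150:270,270:470]
cv2.imwrite("pics/topz.png",cv2.resize(im,None,fx=4,fy=4,interpolation=cv2.INTER_CUBIC))
E
```

```text
(367, 212) [ 0.5078 -0.1648  0.072 ]
(365, 212) [ 0.5079 -0.1603  0.072 ]
(410, 193) [ 0.5565 -0.2785  0.014 ]
(411, 235) [ 0.4535 -0.2754  0.014 ]
(321, 237) [ 0.4553 -0.0566  0.014 ]
(321, 195) [ 0.5582 -0.0594  0.014 ]
```

View pics/topz.png

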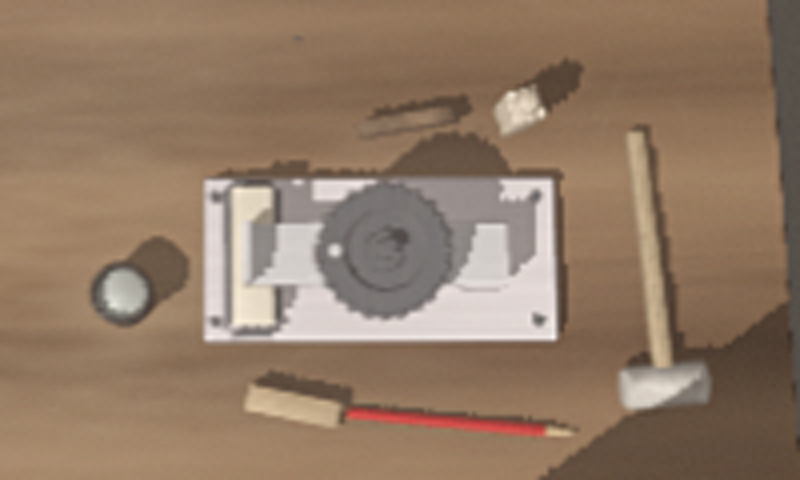

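The nut centre is at about (0.507, -0.163) world. The fixture's +x (tab side) points along world +y, and the pip lies on that side, around zoom pixel (335,250). Next I move to the near side of the nut with the gripper shut and tool x along world y.

Request:
{"method": "jog_arm", "body": {
  "grip": [1,1,1,1,1,1,1,1],
  "linear": [
    [0.58,0.71,-0.2],
    [0.58,0.71,-0.2],
    [0.58,0.71,-0.2],
    [0.58,0.71,-0.2],
    [0.58,0.71,-0.2],
    [0.58,0.71,-0.2],
    [0.58,0.71,-0.2],
    [0.58,0.71,-0.2]
  ],
  "twist": [
    [0,0,0.92],
    [0,0,0.92],
    [0,0,0.92],
    [0,0,0.92],
    [0,0,0.92],
    [0,0,0.92],
    [0,0,0.92],
    [0,0,0.92]
  ]
}}

```text
time_s: 0.77
ee_pos: [0.2861, -0.3323, 0.2017]
ee_rot: [-2.808, -1.407, 0.0]
force: [0.2, 0.3, -1.0]
opening: -0.0
gripper_force: 0.0
```

Request:
{"method": "jog_arm", "body": {
  "grip": [1,1,1,1,1,1,1,1],
  "linear": [
    [0.58,0.71,-0.2],
    [0.58,0.71,-0.2],
    [0.58,0.71,-0.2],
    [0.58,0.71,-0.2],
    [0.58,0.71,-0.2],
    [0.58,0.71,-0.2],
    [0.58,0.71,-0.2],
    [0.58,0.71,-0.2]
  ],
  "twist": [
    [0,0,0.92],
    [0,0,0.92],
    [0,0,0.92],
    [0,0,0.92],
    [0,0,0.92],
    [0,0,0.92],
    [0,0,0.92],
    [0,0,0.92]
  ]
}}

```text
time_s: 1.43
ee_pos: [0.4252, -0.162, 0.1538]
ee_rot: [-2.22, -2.222, 0.001]
force: [-0.0, -0.1, 0.1]
opening: -0.006
gripper_force: 0.0
```

Run:
```python
from h import *
from scipy.spatial.transform import Rotation as Ro
s=robot.sense(); print(s['time_s'],s['ee_pos'],s['force'],s['opening'],s['qpos']);print(Ro.from_rotvec(s['ee_rot']).as_matrix().round(3))
P=eyes.camera_params("wrist"); w=eyes.capture("wrist")
sc=cv2.resize(eyes.capture("scene")[190:320,240:450],(646,400),interpolation=cv2.INTER_CUBIC)
w=cv2.resize(w,(646,200*2)) if 0 else w
cv2.imwrite("pics/w1.png",np.vstack([w[:, :640][::1][:400][:, :640],sc[:,:640]])[:800:1]) if 0 else None
c=np.vstack([cv2.resize(w,(480,300)),cv2.resize(sc,(480,297))]); cv2.imwrite("pics/w1.png",c)
print({k:np.round(v,4).tolist() for k,v in P.items()})
```

```text
1.4333 [ 0.4252493  -0.16200447  0.1537583 ] [-0.04932352 -0.14210978  0.12975817] -0.005574982818790231 [-3.63928206e-01  2.09659711e-01 -4.74524661e-01  8.87257062e-01
 -9.13106944e-05  1.20622144e+00]
[[-0.001  1.    -0.001]
 [ 1.     0.001  0.   ]
 [ 0.    -0.001 -1.   ]]
{'fx': 284.2505, 'fy': 284.2505, 'cx': 318.7716, 'cy': 195.6105, 'k1': 0.0059, 'R': [[1.0, -0.0006, -0.0011], [-0.0002, -0.9479, 0.3185], [-0.0012, -0.3185, -0.9479]], 't': [-0.425, -0.165, 0.238]}
```

View pics/w1.png

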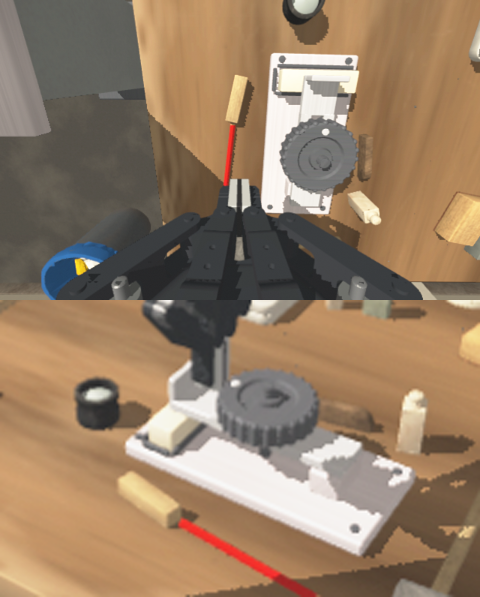

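The wrist view (upper half) shows the closed tips at about (238,190), the nut centred near (319,156), the pip at (325,131) and the tab at the top end. The lower half shows a low heel block, so the circling path is clear. I'll triangulate the nut centre.

Run:
```python
from h import *
print(at("wrist",(319*4/3,156*4/3),.072), at("wrist",(325*4/3,131*4/3),.074))
print(at("top",(366.3,212.3),.072),at("top",(353.7,212.5),.074))
# edges of nut in wrist px (left/right/top/bottom of top-face rim)
for uv in ((281,157),(357,157),(319,119),(320,193),(240,182),(237,207),(229,190),(250,190)): print(uv,at("wrist",(uv[0]*4/3,uv[1]*4/3),.072 if uv[0]>260 else .135))
```

```text
[ 0.50831821 -0.15835784  0.072     ] [ 0.51023914 -0.13136838  0.074     ]
[ 0.50715892 -0.1632038   0.072     ] [ 0.50739769 -0.13420442  0.074     ]
(281, 157) [ 0.46931146 -0.15952882  0.072     ]
(357, 157) [ 0.54748132 -0.15938848  0.072     ]
(319, 119) [ 0.50369508 -0.11988282  0.072     ]
(320, 193) [ 0.51457762 -0.20162728  0.072     ]
(240, 182) [ 0.42680257 -0.15505066  0.135     ]
(237, 207) [ 0.42452693 -0.17672851  0.135     ]
(229, 190) [ 0.41851482 -0.16180405  0.135     ]
(250, 190) [ 0.43436895 -0.1617763   0.135     ]
```

Request:
{"method": "jog_arm", "body": {
  "grip": [1,1,1,1,1,1,1,1],
  "linear": [
    [0,0,-0.9],
    [0,0,-0.9],
    [0,0,-0.76],
    [0.15,0,0],
    [0,0,0],
    [0,0,0],
    [0,0,0],
    [0,0,0]
  ],
  "twist": [
    [0,0,0],
    [0,0,0],
    [0,0,0],
    [0,0,0],
    [0,0,0],
    [0,0,0],
    [0,0,0],
    [0,0,0]
  ]
}}

```text
time_s: 2.2
ee_pos: [0.4305, -0.1639, 0.0789]
ee_rot: [2.224, 2.215, 0.002]
force: [-0.3, -0.0, -0.4]
opening: 0.005
gripper_force: 0.0
```

Request:
{"method": "jog_arm", "body": {
  "grip": [1,1,1,1,1,1,1,1],
  "linear": [
    [0.5,0,0],
    [0.3,0,0],
    [0.1,0,0],
    [0.05,0,0],
    [0.03,0,0],
    [0.02,0,0],
    [0,0,0],
    [0,0,0]
  ],
  "twist": [
    [0,0,0],
    [0,0,0],
    [0,0,0],
    [0,0,0],
    [0,0,0],
    [0,0,0],
    [0,0,0],
    [0,0,0]
  ]
}}

```text
time_s: 2.87
ee_pos: [0.4573, -0.1637, 0.0781]
ee_rot: [-2.225, -2.216, 0.005]
force: [-6.1, -1.4, 8.5]
opening: -0.004
gripper_force: 4.4
```

Contact at x≈0.457 with a soft ~6 N press. Now I roll the first quadrant, anticlockwise round the near side.

Request:
{"method": "jog_arm", "body": {
  "grip": [1,1,1,1,1,1,1,1],
  "linear": [
    [0,-0.3,0],
    [0.04,-0.32,0],
    [0.125,-0.3,0],
    [0.2,-0.26,0],
    [0.26,-0.2,0],
    [0.3,-0.125,0],
    [0.325,-0.04,0],
    [0.35,0,0]
  ],
  "twist": [
    [0,0,0],
    [0,0,0],
    [0,0,0],
    [0,0,0],
    [0,0,0],
    [0,0,0],
    [0,0,0],
    [0,0,0]
  ]
}}

```text
time_s: 3.53
ee_pos: [0.5082, -0.2121, 0.0777]
ee_rot: [2.225, 2.214, -0.006]
force: [-2.1, -6.9, 1.7]
opening: 0.003
gripper_force: 3.4
```

```bash
cat > look.py <<'E'
import sys
from h import *
def look(name):
    s=robot.sense(); print(s['time_s'],s['ee_pos'].round(4),s['force'].round(1))
    a=eyes.capture("top"); 
    (u,v),=pix("top",[[.508,-.161,.074]]).astype(int)
    A=cv2.resize(a[v-30:v+30,u-50:u+50],None,fx=5,fy=5,interpolation=cv2.INTER_CUBIC)
    b=eyes.capture("scene"); (u,v),=pix("scene",[[.508,-.161,.074]]).astype(int)
    B=cv2.resize(b[v-30:v+30,u-50:u+50],None,fx=5,fy=5,interpolation=cv2.INTER_CUBIC)
    cv2.imwrite("pics/"+name,np.vstack([A,B]))
if __name__=="__main__": look(sys.argv[1])
E
python3 look.py l1.png
```

```text
3.5333 [ 0.5082 -0.2121  0.0777] [-2.1 -6.9  1.7]
```

View pics/l1.png

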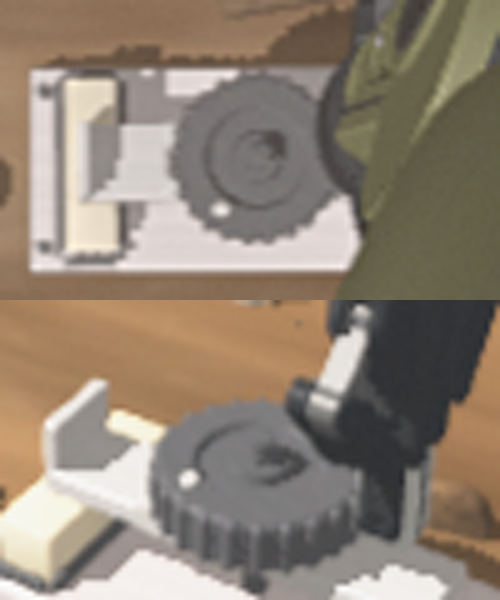

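The top view shows the pip moved from the left to (220,210) about nut centre (252,157). That is about 57° anticlockwise, with some slip. I'll press slightly deeper, continue, and track the pip automatically.

Request:
{"method": "jog_arm", "body": {
  "grip": [1,1,1,1,1,1,1,1],
  "linear": [
    [0.28,0.06,0],
    [0.32,0.04,0],
    [0.3,0.125,0],
    [0.26,0.2,0],
    [0.2,0.26,0],
    [0.125,0.3,0],
    [0.04,0.32,0],
    [0,0.37,0]
  ],
  "twist": [
    [0,0,0],
    [0,0,0],
    [0,0,0],
    [0,0,0],
    [0,0,0],
    [0,0,0],
    [0,0,0],
    [0,0,0]
  ]
}}

```text
time_s: 4.3
ee_pos: [0.5609, -0.161, 0.0793]
ee_rot: [2.217, 2.209, 0.01]
force: [8.4, -3.1, -0.2]
opening: -0.0
gripper_force: 4.2
```

```bash
cat > pip.py <<'E'
import sys
from h import *
C=np.array([.5078,-.162])
def pip(verbose=True):
    s=robot.sense(); print(round(s['time_s'],2),s['ee_pos'].round(4),s['force'].round(1))
    d=np.arange(0,360,5); w=np.radians(d+90)   # d = turn from start (pip at world +y)
    tot=np.zeros(len(d))
    for n in("top","scene"):
        g=cv2.GaussianBlur(eyes.capture(n),(3,3),0)
        X=np.c_[C[0]+.029*np.cos(w),C[1]+.029*np.sin(w),np.full(len(d),.075)]
        p=pix(n,X).astype(np.float32)
        v=cv2.remap(g,p[:,0].reshape(1,-1),p[:,1].reshape(1,-1),cv2.INTER_LINEAR)[0].min(1)
        o=np.argsort(-v.astype(int))[:6]; print(n,[(int(d[i]),int(v[i])) for i in o])
pip()
E
python3 pip.py
```

```text
4.3 [ 0.5609 -0.161   0.0793] [ 8.4 -3.1 -0.2]
top [(345, 81), (350, 81), (0, 80), (5, 80), (325, 80), (320, 80)]
scene [(175, 208), (180, 206), (185, 178), (170, 175), (190, 143), (165, 135)]
```

Request:
{"method": "jog_arm", "body": {
  "grip": [1,1,1,1,1,1,1,1],
  "linear": [
    [0,0.33,0],
    [-0.04,0.32,0],
    [-0.125,0.3,0],
    [-0.2,0.26,0],
    [-0.26,0.2,0],
    [-0.3,0.125,0],
    [-0.32,0.04,0],
    [-0.37,0,0]
  ],
  "twist": [
    [0,0,0],
    [0,0,0],
    [0,0,0],
    [0,0,0],
    [0,0,0],
    [0,0,0],
    [0,0,0],
    [0,0,0]
  ]
}}

```text
time_s: 5.07
ee_pos: [0.5031, -0.1113, 0.0772]
ee_rot: [-2.223, -2.217, -0.0]
force: [1.4, 2.3, 1.2]
opening: -0.001
gripper_force: 1.1
```

```bash
python3 pip.py
```

```text
5.07 [ 0.5031 -0.1113  0.0772] [1.4 2.3 1.2]
top [(15, 73), (45, 73), (50, 73), (335, 73), (20, 72), (25, 72)]
scene [(150, 125), (145, 124), (225, 124), (170, 124), (160, 123), (165, 123)]
```

Request:
{"method": "jog_arm", "body": {
  "grip": [1,1,1,1,1,1,1,1],
  "linear": [
    [-0.22,-0.06,0],
    [-0.32,-0.04,0],
    [-0.3,-0.125,0],
    [-0.26,-0.2,0],
    [-0.2,-0.26,0],
    [-0.125,-0.3,0],
    [-0.04,-0.32,0],
    [0,-0.37,0]
  ],
  "twist": [
    [0,0,0],
    [0,0,0],
    [0,0,0],
    [0,0,0],
    [0,0,0],
    [0,0,0],
    [0,0,0],
    [0,0,0]
  ]
}}

```text
time_s: 5.83
ee_pos: [0.4568, -0.1627, 0.0769]
ee_rot: [-2.222, -2.213, 0.006]
force: [-7.7, 3.3, 5.3]
opening: 0.003
gripper_force: 3.7
```

```bash
python3 pip.py
```

```text
5.83 [ 0.4568 -0.1627  0.0769] [-7.7  3.3  5.3]
top [(315, 184), (310, 182), (320, 156), (305, 153), (325, 125), (300, 123)]
scene [(230, 127), (245, 126), (255, 126), (250, 126), (220, 126), (235, 126)]
```

Request:
{"method": "jog_arm", "body": {
  "grip": [1,1,1,1,1,1,1,1],
  "linear": [
    [0.06,-0.33,0],
    [0.04,-0.32,0],
    [0.125,-0.3,0],
    [0.2,-0.26,0],
    [0.26,-0.2,0],
    [0.3,-0.125,0],
    [0.325,-0.04,0],
    [0.3,0.05,0]
  ],
  "twist": [
    [0,0,0],
    [0,0,0],
    [0,0,0],
    [0,0,0],
    [0,0,0],
    [0,0,0],
    [0,0,0],
    [0,0,0]
  ]
}}

```text
time_s: 6.6
ee_pos: [0.5107, -0.2118, 0.078]
ee_rot: [2.223, 2.212, -0.009]
force: [-2.3, -12.8, 0.9]
opening: 0.0
gripper_force: 5.9
```

```bash
python3 pip.py
```

```text
6.6 [ 0.5107 -0.2118  0.078 ] [ -2.3 -12.8   0.9]
top [(45, 189), (40, 173), (50, 162), (35, 139), (55, 127), (0, 118)]
scene [(45, 200), (50, 190), (40, 177), (55, 165), (35, 145), (60, 135)]
```

Request:
{"method": "jog_arm", "body": {
  "grip": [1,1,1,1,1,1,1,1],
  "linear": [
    [0.25,0,0],
    [0.32,0.04,0],
    [0.3,0.125,0],
    [0.26,0.2,0],
    [0.2,0.26,0],
    [0.125,0.3,0],
    [0.04,0.32,0],
    [0,0.37,0]
  ],
  "twist": [
    [0,0,0],
    [0,0,0],
    [0,0,0],
    [0,0,0],
    [0,0,0],
    [0,0,0],
    [0,0,0],
    [0,0,0]
  ]
}}

```text
time_s: 7.37
ee_pos: [0.5614, -0.1605, 0.0792]
ee_rot: [2.217, 2.211, 0.01]
force: [8.7, -2.5, -1.3]
opening: 0.002
gripper_force: 4.0
```

```bash
python3 pip.py
```

```text
7.37 [ 0.5614 -0.1605  0.0792] [ 8.7 -2.5 -1.3]
top [(355, 81), (345, 81), (350, 81), (0, 80), (325, 80), (5, 80)]
scene [(170, 216), (175, 204), (165, 182), (180, 170), (160, 140), (185, 139)]
```

Request:
{"method": "jog_arm", "body": {
  "grip": [1,1,1,1,1,1,1,1],
  "linear": [
    [-0.04,0.33,0],
    [-0.04,0.32,0],
    [-0.125,0.3,0],
    [-0.2,0.26,0],
    [-0.26,0.2,0],
    [-0.3,0.125,0],
    [-0.32,0.02,0],
    [-0.25,-0.03,0]
  ],
  "twist": [
    [0,0,0],
    [0,0,0],
    [0,0,0],
    [0,0,0],
    [0,0,0],
    [0,0,0],
    [0,0,0],
    [0,0,0]
  ]
}}

```text
time_s: 8.13
ee_pos: [0.506, -0.1118, 0.0773]
ee_rot: [-2.221, -2.216, -0.005]
force: [1.7, 8.0, 1.2]
opening: 0.002
gripper_force: 4.0
```

Request:
{"method": "jog_arm", "body": {
  "grip": [1,1,1,1,1,1,1,1],
  "linear": [
    [-0.25,-0.06,0],
    [-0.32,-0.04,0],
    [-0.3,-0.125,0],
    [-0.26,-0.2,0],
    [-0.2,-0.26,0],
    [-0.125,-0.3,0],
    [-0.04,-0.32,0],
    [0,-0.3,0]
  ],
  "twist": [
    [0,0,0],
    [0,0,0],
    [0,0,0],
    [0,0,0],
    [0,0,0],
    [0,0,0],
    [0,0,0],
    [0,0,0]
  ]
}}

```text
time_s: 8.8
ee_pos: [0.4568, -0.1616, 0.0766]
ee_rot: [-2.221, -2.211, 0.008]
force: [-8.1, 2.5, 4.2]
opening: 0.0
gripper_force: 4.2
```

```bash
python3 pip.py
```

```text
8.8 [ 0.4568 -0.1616  0.0766] [-8.1  2.5  4.2]
top [(355, 194), (350, 173), (0, 172), (5, 136), (345, 134), (10, 119)]
scene [(270, 130), (265, 129), (235, 129), (260, 129), (245, 128), (255, 128)]
```

Pip tracking gives 531° + 184° = 715°, two turns almost exactly. I'll retract, rise and go to the outer side of the tab.

Request:
{"method": "jog_arm", "body": {
  "grip": [1,1,1,1,1,1,1,1],
  "linear": [
    [-0.5,0,0],
    [-0.5,0,0.3],
    [0,0,0.9],
    [0,0,0.8],
    [0,0,0.8],
    [0.9,0.93,0],
    [0.9,0.93,0],
    [0.9,0.93,0]
  ],
  "twist": [
    [0,0,0],
    [0,0,0],
    [0,0,0],
    [0,0,0],
    [0,0,0],
    [0,0,0],
    [0,0,0],
    [0,0,0]
  ]
}}

```text
time_s: 9.57
ee_pos: [0.5137, -0.0791, 0.1622]
ee_rot: [2.228, 2.213, -0.001]
force: [-0.2, -0.7, 0.7]
opening: -0.001
gripper_force: 0.0
```

Request:
{"method": "jog_arm", "body": {
  "grip": [1,1,1,1,1,1,1,1],
  "linear": [
    [0,0.93,0],
    [0,0.1,0],
    [0,0,0],
    [0,0,0],
    [0,0,0],
    [0,0,0],
    [0,0,0],
    [0,0,0]
  ],
  "twist": [
    [0,0,0],
    [0,0,0],
    [0,0,0],
    [0,0,0],
    [0,0,0],
    [0,0,0],
    [0,0,0],
    [0,0,0]
  ]
}}

```text
time_s: 10.23
ee_pos: [0.5138, -0.0484, 0.1616]
ee_rot: [2.227, 2.216, -0.0]
force: [-0.8, 0.7, 0.4]
opening: -0.001
gripper_force: 0.0
```

```bash
python3 pip.py
python3 - <<'E'
from h import *
w=eyes.capture("wrist"); b=eyes.capture("scene"); (u,v),=pix("scene",[[.508,-.13,.074]]).astype(int)
cv2.imwrite("pics/l2.png",np.vstack([w[:300],cv2.resize(b[v-35:v+35,u-75:u+75],(640,299))]))
print(at("wrist",(320,150),.068))
E
```

```text
10.23 [ 0.5138 -0.0484  0.1616] [-0.8  0.7  0.4]
top [(355, 194), (0, 191), (350, 156), (5, 155), (10, 129), (345, 127)]
scene [(350, 203), (355, 186), (345, 177), (0, 156), (340, 144), (5, 132)]
[ 0.51492858 -0.00288221  0.068     ]
```

View pics/l2.png

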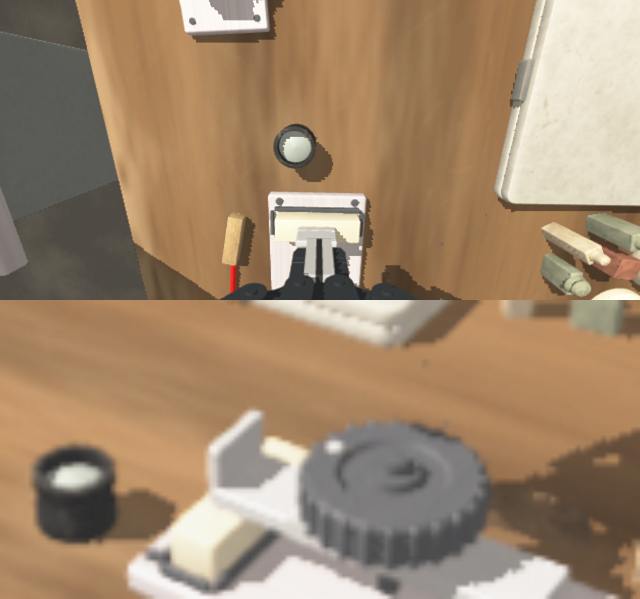

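The pip reads about 355°, the strap is still forward, and the tips stand beyond the tab's outer face with the loupe clear. Now I descend.

Request:
{"method": "jog_arm", "body": {
  "grip": [1,1,1,1,1,1,1,1],
  "linear": [
    [-0.15,0,-0.9],
    [0,0,-0.9],
    [0,0,-0.9],
    [0,0,-0.3],
    [0,-0.15,0],
    [0,-0.15,0],
    [0,-0.1,0],
    [0,0,0]
  ],
  "twist": [
    [0,0,0],
    [0,0,0],
    [0,0,0],
    [0,0,0],
    [0,0,0],
    [0,0,0],
    [0,0,0],
    [0,0,0]
  ]
}}

```text
time_s: 11.1
ee_pos: [0.5111, -0.0605, 0.0731]
ee_rot: [2.224, 2.215, 0.003]
force: [-0.0, -0.0, -0.6]
opening: -0.003
gripper_force: 0.0
```

Request:
{"method": "jog_arm", "body": {
  "grip": [1,1,1,1,1,1,1,1],
  "linear": [
    [0,-0.17,0],
    [0,-0.17,0],
    [0,-0.17,0],
    [0,-0.17,0],
    [0,-0.17,0],
    [0,-0.17,0],
    [0,-0.17,0],
    [0,-0.17,0]
  ],
  "twist": [
    [0,0,0],
    [0,0,0],
    [0,0,0],
    [0,0,0],
    [0,0,0],
    [0,0,0],
    [0,0,0],
    [0,0,0]
  ]
}}

```text
time_s: 11.77
ee_pos: [0.5093, -0.1008, 0.0714]
ee_rot: [-2.225, -2.217, 0.0]
force: [-0.4, 1.2, 1.0]
opening: 0.001
gripper_force: 0.9
```

Request:
{"method": "jog_arm", "body": {
  "grip": [1,1,1,1,1,1,1,1],
  "linear": [
    [0,-0.05,0],
    [0,0,0],
    [0,0,0],
    [0,0,0],
    [0,0,0],
    [0,0,0],
    [0,0,0],
    [0,0,0]
  ],
  "twist": [
    [0,0,0],
    [0,0,0],
    [0,0,0],
    [0,0,0],
    [0,0,0],
    [0,0,0],
    [0,0,0],
    [0,0,0]
  ]
}}

```text
time_s: 12.43
ee_pos: [0.5093, -0.1011, 0.0714]
ee_rot: [-2.224, -2.217, -0.002]
force: [-0.2, 4.6, 2.6]
opening: 0.002
gripper_force: 2.5
```

The push has reached the stop, so I back off and rise.

Request:
{"method": "jog_arm", "body": {
  "grip": [1,1,1,1,1,1,1,1],
  "linear": [
    [0,0.3,0],
    [0,0.6,0],
    [0,0.3,0.3],
    [0,0,0.9],
    [0,0,0.9],
    [0,0.9,0.9],
    [0,0.9,0],
    [0,0.9,0]
  ],
  "twist": [
    [0,0,0],
    [0,0,0],
    [0,0,0],
    [0,0,0],
    [0,0,0],
    [0,0,0],
    [0,0,0],
    [0,0,0]
  ]
}}

```text
time_s: 13.1
ee_pos: [0.5113, 0.0156, 0.1644]
ee_rot: [2.223, 2.213, 0.005]
force: [-0.1, -0.1, -0.5]
opening: -0.002
gripper_force: 0.0
```

```bash
python3 pip.py; python3 look.py l3.png
```

```text
13.1 [0.5113 0.0156 0.1644] [-0.1 -0.1 -0.5]
top [(355, 196), (0, 193), (350, 159), (5, 158), (10, 132), (345, 131)]
scene [(350, 202), (355, 186), (345, 177), (0, 155), (340, 143), (5, 131)]
13.2 [0.5099 0.0179 0.1627] [-0.1  0.4 -0.3]
```

View pics/l3.png

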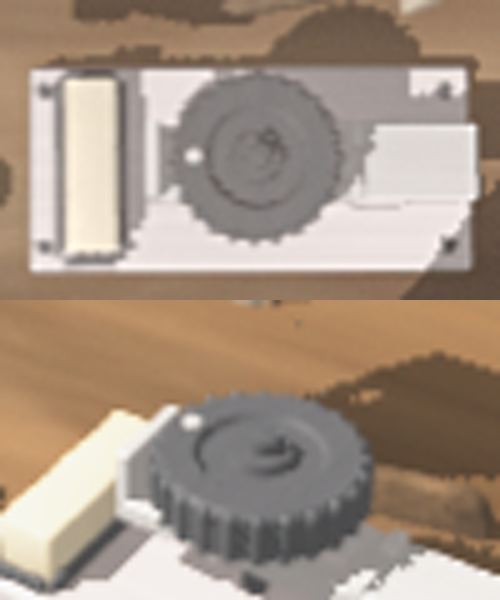

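The strap is right back with its tab at x≈155, clear of the bar, which lies in its nest at x≈92. The pip is at (193,155), which is two turns.

```bash
python3 -c "
from bench import robot
print(robot.sign_off())"
```

```text
the job is handed in; nothing more can be done
None
```

The job is handed in: the nut reads about 715° anticlockwise (two turns), the strap is back against its stop, and the stone bar still lies in its nest; sign-off returned no verdict.

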